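# Uncap the leaning varnish bottle and put its cap away in the keeper

### The job

Lift the loose red cap off the leaning amber varnish bottle and lower it by hand, upright, into the round cup of the cap keeper; let go only once it is down in the cup, and never lay it on the bench. Then swing the keeper's clear cover down over the cap and press it gently until the catch snaps and holds it fully shut. Leave everything else on the bench where it is.

Things in the scene. Friction and masses are not known exactly. Their poses are not given: they have to be found in the camera images.
- red_cap: Loose red plastic cap, cylinder 34 mm in diameter, 34 mm high, closed on top, open below (bore 28 mm wide, 30 mm deep). It sits with 2 mm of play over the neck (24 mm) of the amber bottle and pulls off along its own axis. Origin: centre of its open lower rim; z runs along its axis out of the closed top, at the start 30 degrees from vertical, leaning towards the robot.
- varnish_stand: Fixed wooden stand (foot 150 x 100 mm) holding the amber bottle, which leans 30 degrees from vertical to the stand's -x side (towards the robot). Bottle 56 mm in diameter; its shoulder begins 4 mm below the cap's rim. Origin: on the bench under the middle; z up. It may stand left or right of the keeper, the other stand on the other side.
- varnish_stand_mouth (a point): Centre of the top of the amber bottle's neck.
- oil_stand: The like stand with a green bottle and a black cap, not to be used. Same size and axes.
- keeper: Cap keeper: fixed dark wooden block 130 (x) x 104 (y) x 22 mm high on the bench, with a cup for the cap and a clear hinged cover. Origin: on the bench under the block's centre; z up, -x is its front, where the catch is, +x its back, where the hinge is.
- keeper_cup (a point): Centre of the flat floor of the keeper's round cup: 10 mm above the bench, 5 mm in front of the block's centre. The cup is 40 mm in diameter and 12 mm deep, its rim flush with the block's top and slightly bevelled. A cap standing in it rises 22 mm above the block.
- cover (a joint): Clear cover, a box open below, 116 mm long from hinge to front, 92 wide, 34 deep, white strip along the top's front edge. 0 = shut, grows as it opens; starts at 1.5 to 1.75, standing up at the back. A stiff hinge keeps it where it is left. At 0.08 its nub meets the spring catch at the middle of the front; 5 to 15 N down near the front edge makes it snap past to 0.
- cover_hinge (a point): Middle of the cover's hinge axis (axis along the keeper's y), 56 mm behind the block's centre and 26 mm above the bench.
- cover_front (a point): Point on the outside of the cover's top at the white strip, in the middle of its width: 105 mm in front of the hinge and 31 mm above it when shut. It moves with the cover; its z is the outward normal of the cover's top, its -x points to the cover's front edge (11 mm further).
- black_cap: Black cap like the red one, on the green bottle, its origin and axes alike; leave it alone.
- brush: Brush, 190 mm long, lying loose; origin on the underside.
- screwdriver: Screwdriver, 170 mm long, lying loose; origin on the underside.
- jar: Amber jar with steel lid, 60 mm in diameter, 75 mm high; origin under its centre.
- mug: Terracotta mug, 80 mm in diameter, 90 mm high; origin under its centre.
- rosin: Amber rosin cake, 52 mm in diameter, 18 mm high; origin under its centre.
- sanding_block: Sanding block 130 x 45 mm, 42 mm high with its grip; origin under its centre.

How it is judged:
On the way, in this order (a step that is already met when the one before it is completed fails the run):
1. the red cap is off the bottle, held by the fingers, more than 8 cm from the bottle's mouth (distance between red_cap and varnish_stand_mouth above 0.08 m and contact force between red_cap and the fingers above 0.5 N), for 0.1 s.
2. the red cap is upright (within 10 degrees) and down in the keeper's cup, within 5 mm of its floor, still held by the fingers (horizontal distance between red_cap and keeper_cup below 0.006 m and z of red_cap in the frame of keeper_cup below 0.005 m and angle between red_cap's own z axis and vertical below 0.17 rad and contact force between red_cap and the fingers above 0.5 N), for 0.05 s.
3. the cover is snapped shut over the cap (horizontal distance between red_cap and keeper_cup below 0.006 m and z of red_cap in the frame of keeper_cup below 0.005 m and angle between red_cap's own z axis and vertical below 0.17 rad and value of joint cover below 0.03 rad), for 0.3 s.
At the end, for the whole second after the job is handed in: The red cap stands upright (within 10 degrees) in the keeper's cup, its rim within 5 mm of the floor and its centre within 6 mm of the cup's centre, at rest; the cover is snapped shut over it (joint below 0.03 rad) and still (all of step 3 and linear speed of red_cap below 0.02 m/s and velocity of joint cover below 0.05 rad/s); the robot touches nothing.
It fails at once if the red cap lies on the bench (its origin lower than 20 mm, away from the keeper) (height (world z) of red_cap below 0.02 m and horizontal distance between red_cap and keeper_cup above 0.09 m).
It fails at once if the fingers press on the keeper or its cover with more than 60 N (contact force between the fingers and keeper above 60 N).
It fails at once if a bystander (the black cap or a loose thing on the bench) is moved by more than 20 mm (distance of any of black_cap, brush, screwdriver, jar, mug, rosin, sanding_block from where it was at the start of the episode above 0.02 m).
It also fails if it takes over 72 s, if anything falls off the work surface, if the arm or the gripper's body presses on something with over 40 N, if the wrist force passes 120 N, or if a joint passes its speed limit or range.

### The arm

A 6-joint arm with a two-finger parallel gripper is mounted at the origin on the work surface. World frame = base frame: x ahead of the robot, y to its left, z up, the work surface at z = 0. Lengths are in m, angles in rad, forces in N, time in s.
With the tool pointing down it reaches from about 0.15 to 0.775 m from the base axis. Payload 6.1 kg.
Tool frame: the origin (TCP) lies at the very end of the fingers, on their centre line; the grasp point (between the pads) lies 19 mm behind it (bot.grip_depth is the distance from the TCP to the grasp point, in m); z points along the fingers, y is the line along which they close (so a half turn about z gives the same grasp; the last joint's range is limited). The gripper opens to 85 mm and grips with 20 to 120 N. Pads are 22 mm wide; open, the fingers measure 114 mm over their backs; the gripper's body (76 mm by 85 mm) begins 54 mm behind the grasp point. The pads swing forward as they close: fully open they stand 13 mm farther back than shut.
Start: joints at [-1.291, 0.126, -0.04, 1.405, 0, 1.571], TCP at [0.145, -0.505, 0.231] pointing down, gripper open.
Joint ranges: [-2.72, 2.72], [-0.95, 1.95], [-1.27, 1.35], [-1.78, 2.02], [-1.46, 1.47], [-3.14, 3.14]. Speed limits (rad/s): [2.39, 2.39, 3.01, 3.14, 3.14, 3.14].

### API

Orientations are given as a unit quaternion [x, y, z, w].
In Python, from cell import bot gives the robot as it stands.
- The arm moves only by the tool apply_moves, never from a script. Its argument "commands" is a list that holds one entry, the list of rows, each a list of 7 numbers: the opening, from -1 (shut) to 1 (fully open), then the shift along the tool's x, y, z in mm, then the turn, a rotation vector about the tool's x, y, z in degrees. In form: [[[jaw, x, y, z, ax, ay, az], ...]]. A call has 1 to 10 rows; each row is the pose to reach, as a shift and turn from the pose commanded when the call began, along the tool's axes at that moment; what a row does not reach only later rows make up. A row lasts 1/12 s, in which the tool goes at most 41.7 mm and 7.16 degrees, less where a joint would pass 70% of its speed; a pose out of reach is approached as far as the arm can. A call with a gripper value outside its range is refused whole. The fingers move at their own pace and stop on an object; "grip_force" is the grip in N (left out, the last holds). Time passes only in rows, so rows that repeat a pose let the fingers close. It gives the time, the measured TCP pose, the force, the opening and the grip force at its end, in the units of the state.
- bot.sense(): the state, without advancing time (a new reading comes with each control period).
- bot.get_image(name): name is "side" or "top" or "wrist"; returns the picture (400x640x3 uint8, red, green, blue); there is no depth.
- bot.calibration(name): a dict with "intrinsics" (3x3 intrinsics, pixels), "k1" (the pictures are not rectified: a ray, as slopes to the right and down, at radius r is drawn at 1 + k1 r^2 times it, then the intrinsics apply), "R" (3x3) and "t" (3): a world point X has camera coordinates R X + t; the wrist camera has in their place "tool_from_camera" (4x4, takes a point from camera to tool coordinates, whose origin is the TCP and whose axes are the flange's). Camera axes: x right, y down, z forward; pixel columns grow to the right and rows downward; lengths in m; the calibration is good to about 2 mm. A picture is of the moment at which its call begins: read the wrist's pose just before it. calibration takes no time and is no camera call.
- bot.hand_in(): hands the job in; it is judged then, once.
The state is a dict: "time": time; "qpos": joint angles; "dq": joint speeds; "joint_efforts": joint torques, N m; "eef_pos": TCP position; "ee_rot": TCP orientation; "contact_force": force on the tool from outside, world axes, zero at the start; "ft_torque": the same for the moment, N m; "opening": finger opening in m; "gripper_force": force on a finger pad.
Only numpy, scipy, OpenCV 4.12 (cv2) and the standard library are available. Lean on these libraries where they do the work, as an engineer would, in place of code of your own. Each camera call takes 0.05 s, during which the arm holds its last target. There are 200 camera calls.

## Working session

There is one attempt and no reset: what is moved stays moved. The work goes in short steps, Python scripts to look and compute and a tool call to move; the robot and the scene stay as the last step left them, time stands still between calls to the robot, and variables do not carry over. Pictures are saved under pics/ and viewed, at most 10 in all, crops included, and the job is handed in when it is done.

Besides the shell and the picture viewer there is one more tool, called after "Emit:" by a JSON object that holds its "fn" and its "kwargs", one argument or row to a line. apply_moves: Moves the arm, as the interface text tells. Its arguments: {"type":"object","properties":{"commands":{"type":"array","items":{"type":"array","items":{"type":"array","items":{"type":"number"}}}},"grip_force":{"type":"number"}},"required":["commands"]}

```bash
mkdir -p pics; ls
cat > h.py <<'E'
import numpy as np, cv2
from cell import bot
from scipy.spatial.transform import Rotation as Rn
def cam(name):
    c=bot.calibration(name); K=np.array(c["intrinsics"]);k1=c["k1"]
    if name=="wrist":
        s=bot.sense(); T=np.eye(4); T[:3,:3]=Rn.from_quat(s["ee_rot"]).as_matrix(); T[:3,3]=s["eef_pos"]
        W=T@np.array(c["tool_from_camera"]); R=W[:3,:3].T; t=-R@W[:3,3]
    else: R=np.array(c["R"]);t=np.array(c["t"])
    return K,k1,R,t
def ray(C,uv):
    K,k1,R,t=C; d=np.linalg.solve(K,[uv[0],uv[1],1.0])[:2]; s=d.copy()
    for _ in range(20): s=d/(1+k1*(s@s))
    v=R.T@np.array([s[0],s[1],1]); return -R.T@t, v/np.linalg.norm(v)
def plane(C,uv,z):
    o,v=ray(C,uv); return o+v*(z-o[2])/v[2]
def tri(rs):
    A=0;b=0
    for o,v in rs:
        P=np.eye(3)-np.outer(v,v); A=A+P; b=b+P@o
    X=np.linalg.solve(A,b); return X,[np.linalg.norm((np.eye(3)-np.outer(v,v))@(X-o)) for o,v in rs]
def proj(C,X):
    K,k1,R,t=C; p=R@np.array(X)+t; s=p[:2]/p[2]; s=s*(1+k1*(s@s)); return (K@[s[0],s[1],1])[:2]
def snap(name,fn):
    C=cam(name); im=np.array(bot.get_image(name)); cv2.imwrite("pics/"+fn,im[:,:,::-1]); return C,im
E
python3 - <<'E'
from h import *
for n in("top","side","wrist"):
    C,im=snap(n,n+"0.png"); print(n,C[0].tolist(),C[1],(-C[2].T@C[3]).round(3),C[2].round(3).tolist())
print(bot.sense(), bot.grip_depth)
E
```

```text
pics
top [[480.33228469419834, 0.0, 321.20044676854593], [0.0, 480.33228469419834, 196.63437020349787], [0.0, 0.0, 1.0]] -0.08343015841910947 [0.521 0.017 1.05 ] [[0.009, -1.0, 0.017], [-0.997, -0.011, -0.07], [0.07, -0.016, -0.997]]
side [[520.6102716732278, 0.0, 316.6713242546608], [0.0, 520.6102716732278, 199.68945868022888], [0.0, 0.0, 1.0]] -0.172487187685499 [0.195 0.693 0.912] [[-0.869, -0.495, -0.007], [-0.35, 0.625, -0.698], [0.35, -0.604, -0.716]]
wrist [[275.85555416134275, 0.0, 317.5168937007345], [0.0, 275.85555416134275, 200.4125714155996], [0.0, 0.0, 1.0]] -0.04519165990515893 [ 0.211 -0.484  0.373] [[0.275, -0.961, -0.002], [-0.925, -0.265, 0.274], [-0.263, -0.074, -0.962]]
{'time': 0.15, 'qpos': array([-1.29099995e+00,  1.26244700e-01, -4.03768772e-02,  1.40540627e+00,
        8.62141462e-06,  1.57078686e+00]), 'dq': array([-3.77365872e-04, -8.94722182e-04,  3.95195717e-03, -7.17467427e-05,
        1.31491080e-03, -5.31515150e-04]), 'joint_efforts': array([ 5.70536886e-04, -4.36276317e+01,  3.53150117e+01,  1.35548890e-02,
        3.45148055e-05, -1.36355243e-05]), 'eef_pos': array([ 0.14489774, -0.50427431,  0.23070526]), 'ee_rot': array([ 9.90229351e-01,  1.39446953e-01, -8.15917373e-05, -6.10347255e-04]), 'contact_force': array([-0.34110675, -0.4119177 , -0.30922374]), 'ft_torque': array([-0.00714242,  0.00817923,  0.00303363]), 'gripper_force': 0.0, 'opening': 0.08561353349652298} 0.0187
```

View pics/top0.png

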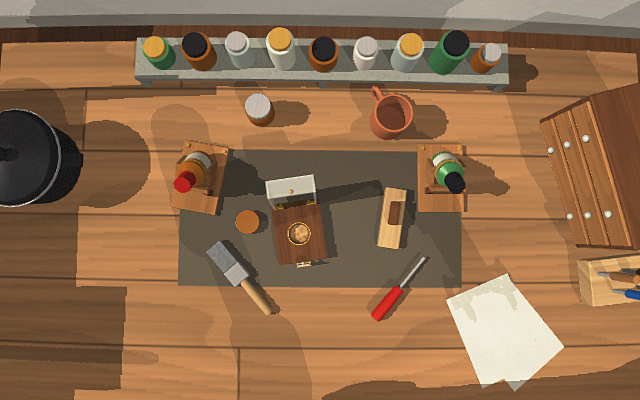

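View pics/side0.png

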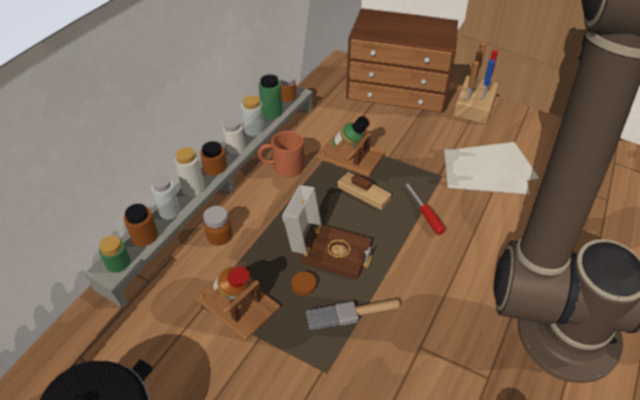

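Top view: the amber bottle with the red cap at about (184,182), stand foot corners near (187,142), (228,150), (215,213), (173,208). The keeper cup is at (299,234) and the cover stands up at (291,190). The rosin is at (247,222), close to the keeper. The side view shows the red cap at (238,276) and the cup at (339,248).

Run:
```python
from h import *
im=cv2.imread("pics/top0.png"); cv2.imwrite("pics/topcrop.png",cv2.resize(im[135:275,160:345],None,fx=4,fy=4,interpolation=cv2.INTER_CUBIC))
rs=[]
for n,box in(("top",(160,160,220,210)),("side",(215,250,270,300))):
    im=cv2.imread(f"pics/{n}0.png").astype(int); b,g,r=im[...,0],im[...,1],im[...,2]
    m=((r>110)&(g<50)&(b<60)).astype(np.uint8); z=np.zeros_like(m); x0,y0,x1,y1=box; z[y0:y1,x0:x1]=m[y0:y1,x0:x1]
    nn,l,st,ce=cv2.connectedComponentsWithStats(z); i=1+np.argmax(st[1:,4]); print(n,st[i],ce[i]); rs.append(ray(cam(n),ce[i]))
print(tri(rs))
C=cam("top")
for z,p in((.022,(299.5,234)),(0.02,(187,142)),(0.02,(228,150)),(0.02,(215,213)),(0.02,(173,208))): print(p,plane(C,p,z).round(4))
print(tri([ray(C,(299.5,234)),ray(cam("side"),(339.5,248))]))
```

```text
top [174 171  17  22 236] [182.15254237 182.91525424]
side [228 266  21  22 323] [237.84520124 276.23839009]
(array([0.6103992 , 0.27210676, 0.12260783]), [np.float64(6.790579490110411e-05), np.float64(6.790579490105471e-05)])
(299.5, 234) [0.5132 0.0455 0.022 ]
(187, 142) [0.7096 0.2927 0.02  ]
(228, 150) [0.6928 0.2027 0.02  ]
(215, 213) [0.5561 0.2274 0.02  ]
(173, 208) [0.5658 0.3186 0.02  ]
(array([0.5132159 , 0.04549383, 0.0214693 ]), [np.float64(3.159700236128786e-05), np.float64(3.159700236120984e-05)])
```

View pics/topcrop.png

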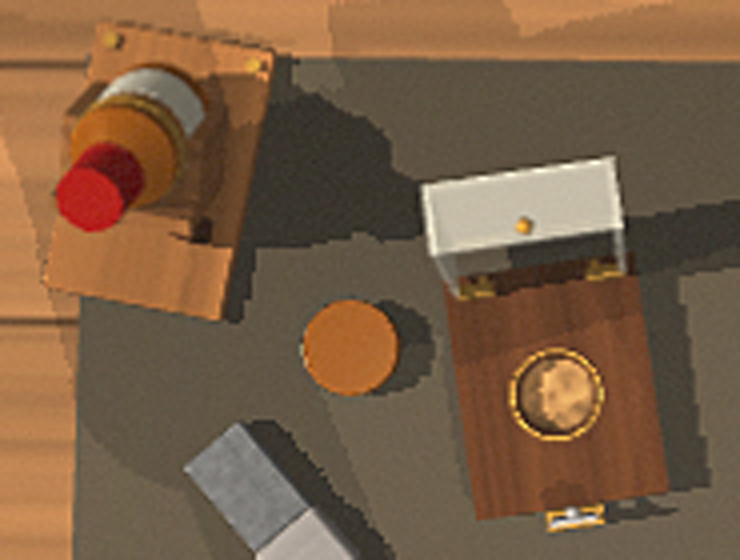

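The topcrop confirms the cap disc centre at about (183,183) in top-view pixels. The stand yaw is about -11° and the keeper yaw about +9°. First a small test of the wrist sign, then the pre-grasp move.

Emit:
{"fn": "apply_moves", "kwargs": {
  "commands": [
    [[1, 0, 0, 0, 0, 0, 6], [1, 0, 0, 0, 0, 0, 6]]
  ]
}}

```text
time: 0.32
eef_pos: [0.1449, -0.5044, 0.2309]
ee_rot: [0.996, 0.086, -0.0, -0.0]
contact_force: [-0.3, 1.1, 1.5]
opening: 0.0854
gripper_force: 0.0
```

```bash
cat >> h.py <<'E'
def frame(zdir,ydir):
    z=np.array(zdir,float);z/=np.linalg.norm(z); y=np.array(ydir,float); y-=z*(y@z); y/=np.linalg.norm(y)
    return np.stack([np.cross(y,z),y,z],1)
def delta(pos,R,pos0=None,R0=None):
    s=bot.sense(); R0=Rn.from_quat(s["ee_rot"]).as_matrix() if R0 is None else R0; p0=s["eef_pos"] if pos0 is None else pos0
    print("shift mm",(R0.T@(np.array(pos)-p0)*1000).round(1),"rot deg",np.degrees(Rn.from_matrix(R0.T@R).as_rotvec()).round(1),"tcp",s["eef_pos"].round(4),"q",s["qpos"].round(2))
ys=np.radians(-11.2); yk=np.radians(9)
a=np.array([-.5*np.cos(ys),-.5*np.sin(ys),np.cos(np.pi/6)])
Rg=frame(-a,[np.sin(ys),-np.cos(ys),0])   # tool y ~ -world y
E
python3 - <<'E'
from h import *
c=np.array([.610,.272,.1226]); P=c+.1*a
delta(P,Rg)
E
```

```text
shift mm [ 544.7 -703.    22.2] rot deg [-5.6 29.7 20.6] tcp [ 0.1449 -0.5044  0.2309] q [-1.29  0.13 -0.04  1.41  0.    1.68]
```

Emit:
{"fn": "apply_moves", "kwargs": {
  "commands": [
    [[1, 250, -320, -40, 0, 0, -68], [1, 250, -320, -40, 0, 0, -68], [1, 250, -320, -40, 0, 0, -68], [1, 250, -320, -40, 0, 0, -68], [1, 250, -320, -40, 0, 0, -68], [1, 250, -320, -40, 0, 0, -68], [1, 250, -320, -40, 0, 0, -68], [1, 250, -320, -40, 0, 0, -68], [1, 250, -320, -40, 0, 0, -68], [1, 250, -320, -40, 0, 0, -68]]
  ]
}}

```text
time: 1.15
eef_pos: [0.3359, -0.1435, 0.2718]
ee_rot: [0.774, 0.633, 0.0, 0.0]
contact_force: [1.3, -1.1, 0.9]
opening: 0.0856
gripper_force: 0.0
```

```bash
sed -i 's/^Rg=.*/Rg=frame(-a,[-np.sin(ys),np.cos(ys),0])   # tool y ~ +world y/' h.py
python3 - <<'E'
from h import *
c=np.array([.610,.272,.1226]); P=c+.1*a
delta(P,Rg)
E
```

```text
shift mm [461.3 136.2  62.9] rot deg [-23.5 -23.4 -88. ] tcp [ 0.3359 -0.1435  0.2718] q [-0.4  -0.17 -0.24  1.5   0.    1.37]
```

Emit:
{"fn": "apply_moves", "kwargs": {
  "commands": [
    [[1, 330, 95, -10, 0, 0, -68], [1, 330, 95, -10, 0, 0, -68], [1, 330, 95, -10, 0, 0, -68], [1, 330, 95, -10, 0, 0, -68], [1, 330, 95, -10, 0, 0, -68], [1, 330, 95, -10, 0, 0, -68], [1, 330, 95, -10, 0, 0, -68], [1, 330, 95, -10, 0, 0, -68], [1, 330, 95, -10, 0, 0, -68], [1, 330, 95, -10, 0, 0, -68]]
  ]
}}

```text
time: 1.98
eef_pos: [0.4979, 0.1602, 0.2799]
ee_rot: [0.286, 0.958, -0.0, -0.001]
contact_force: [-1.2, -0.2, 0.2]
opening: 0.0855
gripper_force: 0.0
```

Run:
```python
from h import *
c=np.array([.610,.272,.1226]); P=c+.1*a
delta(P,Rg)
```

```text
shift mm [ 13.8 136.2  70.6] rot deg [ -5.8 -29.7 -21.5] tcp [0.4979 0.1602 0.2799] q [0.31 0.13 0.07 1.51 0.   0.89]
```

Emit:
{"fn": "apply_moves", "kwargs": {
  "commands": [
    [[0.5, 14, 136, 71, -5.8, -29.7, -21.5], [0.5, 14, 136, 71, -5.8, -29.7, -21.5], [0.5, 14, 136, 71, -5.8, -29.7, -21.5], [0.5, 14, 136, 71, -5.8, -29.7, -21.5], [0.5, 14, 136, 71, -5.8, -29.7, -21.5], [0.5, 14, 136, 71, -5.8, -29.7, -21.5], [0.5, 14, 136, 71, -5.8, -29.7, -21.5], [0.5, 14, 136, 71, -5.8, -29.7, -21.5]]
  ]
}}

```text
time: 2.65
eef_pos: [0.5613, 0.2777, 0.2117]
ee_rot: [0.101, 0.961, -0.026, 0.258]
contact_force: [0.7, 0.2, 0.7]
opening: 0.0636
gripper_force: 0.0
```

Run:
```python
from h import *
c=np.array([.610,.272,.1226]); P=c+.1*a
delta(P,Rg)
C,im=snap("wrist","w1.png"); print((-C[2].T@C[3]).round(3))
im=im.astype(int); m=((im[...,0]>100)&(im[...,1]<60)&(im[...,2]<70)).astype(np.uint8)
n,l,st,ce=cv2.connectedComponentsWithStats(m); i=1+np.argmax(st[1:,4]); print(st[i],ce[i])
for d in(0,8): print(proj(C,c+d*.001*a))
```

```text
shift mm [2.3 3.8 1.6] rot deg [-0.3  0.  -0.7] tcp [0.5613 0.2777 0.2117] q [ 0.64  0.02 -0.3   0.88 -0.38  0.77]
[0.432 0.306 0.3  ]
[304 176  33  17 231] [319.4025974  182.41558442]
[321.71766364 198.78759402]
[321.79878334 201.2069783 ]
```

View pics/w1.png

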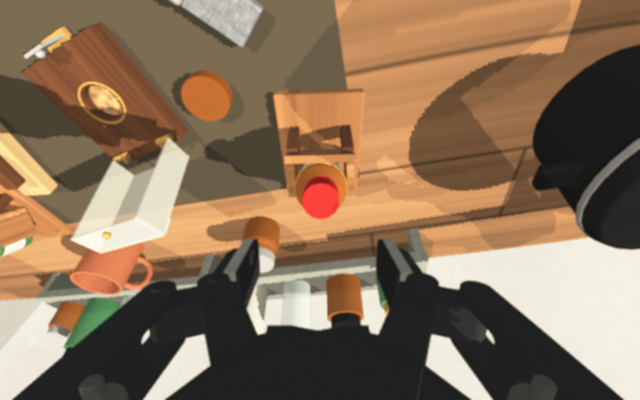

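The wrist view shows the red cap's top disc centred at about (321,198), with the stand symmetric about it, so the yaw is good. The jaws are at the bottom of the image. Next I refine the disc centre.

Run:
```python
from h import *
rs=[]
for n,f,box in(("wrist","w1",(290,160,350,230)),("top","top0",(160,160,220,210)),("side","side0",(215,250,270,300))):
    im=cv2.imread(f"pics/{f}.png").astype(int); x0,y0,x1,y1=box; s=im[y0:y1,x0:x1]
    red=(s[...,2]>90)&(s[...,1]<75)&(s[...,2]>2.5*s[...,1])&(s[...,0]<80)
    v=s[...,2][red]; th,m=cv2.threshold(np.where(red,s[...,2],0).astype(np.uint8),0,1,0)
    t,_=cv2.threshold(v.astype(np.uint8).reshape(-1,1),0,1,cv2.THRESH_OTSU)
    m=(red&(s[...,2]>t)).astype(np.uint8); k,l,st,ce=cv2.connectedComponentsWithStats(m); i=1+np.argmax(st[1:,4])
    p=ce[i]+[x0,y0]; print(n,t,st[i]+[x0,y0,0,0,0],p); rs.append(ray(cam(n),p))
X,e=tri(rs[:2]); print(X,e); print(tri([rs[0],rs[2]]),tri(rs))
```

```text
wrist 196.0 [302 183  36  35 988] [320.26923077 199.65789474]
top 141.0 [174 171  17  22 222] [181.71621622 183.65765766]
side 131.0 [227 267  21  20 275] [237.48       275.97090909]
[0.60834614 0.27144026 0.12689475] [np.float64(0.0002769115470214235), np.float64(0.0002769115470212916)]
(array([0.6123991 , 0.27082404, 0.12187959]), [np.float64(0.0007734610978712276), np.float64(0.0007734610978711985)]) (array([0.60941376, 0.27213043, 0.12528323]), [np.float64(0.0012114250633284787), np.float64(0.0007823638609281919), np.float64(0.0013683685463305605)])
```

Run:
```python
from h import *
W=ray(cam("wrist"),(320.0,200.0))
for p in((182.7,183.3),(182.7,184.6)):
    X,e=tri([W,ray(cam("top"),p)]); print(X.round(4),e, np.linalg.norm(X-W[0]))
X=np.array([.6075,.2715,.1275])
delta(X+.025*a,Rg); delta(X-.018*a,Rg)
```

```text
[0.6094 0.2704 0.1258] [np.float64(0.0003205810871258648), np.float64(0.0003205810871258372)] 0.2509048085936935
[0.607  0.2703 0.1277] [np.float64(0.0009116788343057988), np.float64(0.0009116788343057466)] 0.24781824053522708
shift mm [ 3.   3.  71.3] rot deg [-0.3  0.1 -0.8] tcp [0.5622 0.2777 0.2124] q [ 0.64  0.02 -0.3   0.88 -0.38  0.77]
shift mm [  3.1   3.2 114.3] rot deg [-0.3  0.1 -0.8] tcp [0.5622 0.2777 0.2124] q [ 0.64  0.02 -0.3   0.88 -0.38  0.77]
```

Emit:
{"fn": "apply_moves", "kwargs": {
  "commands": [
    [[0.5, 3, 2.5, 70, 0, 0, -0.8], [0.5, 3, 2.5, 70, 0, 0, -0.8], [0.5, 3, 2.5, 70, 0, 0, -0.8], [0.5, 3, 2.5, 70, 0, 0, -0.8], [0.5, 3, 2.5, 70, 0, 0, -0.8]]
  ]
}}

```text
time: 3.12
eef_pos: [0.5948, 0.2734, 0.1503]
ee_rot: [0.095, 0.961, -0.028, 0.258]
contact_force: [0.5, 0.3, 0.0]
opening: 0.0639
gripper_force: 0.0
```

Run:
```python
from h import *
X=np.array([.6075,.271,.1275])
delta(X-.018*a,Rg)
C,im=snap("wrist","w2.png"); print(proj(C,X))
s=im[150:400,200:440].astype(int); m=((s[...,0]>190)&(s[...,1]<75)&(s[...,2]<80)).astype(np.uint8)
n,l,st,ce=cv2.connectedComponentsWithStats(m); i=1+np.argmax(st[1:,4]); p=ce[i]+[200,150]; print(st[i],p)
n0=a; o,v=ray(C,p); print("on top plane",o+v*((X-o)@a)/(v@a))
```

```text
shift mm [ 0.3  0.4 44.2] rot deg [-0.3  0.1 -0. ] tcp [0.5948 0.2734 0.1503] q [ 0.59  0.09 -0.37  0.73 -0.37  0.72]
[317.12078242 232.65854713]
[  93   49   49   57 1135] [321.63700441 236.97621145]
on top plane [0.61069218 0.27340739 0.12903794]
```

View pics/w2.png

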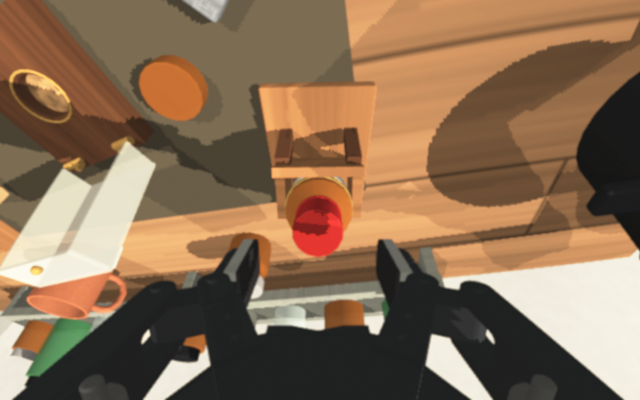

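The wrist view shows the cap disc spanning columns 292–342 with its bottom at row 257, so the centre is about (317,232), which matches the prediction of (317,233). I advance and grip.

Emit:
{"fn": "apply_moves", "kwargs": {
  "commands": [
    [[0.5, 0, 0, 20, 0, 0, 0], [0.5, 0, 0, 35, 0, 0, 0], [0.5, 0, 0, 44, 0, 0, 0], [0.5, 0, 0, 44, 0, 0, 0], [-0.3, 0, 0, 44, 0, 0, 0], [-0.3, 0, 0, 44, 0, 0, 0], [-0.3, 0, 0, 44, 0, 0, 0], [-0.3, 0, 0, 44, 0, 0, 0], [-0.3, 0, 0, 44, 0, 0, 0]]
  ],
  "grip_force": 30
}}

```text
time: 3.92
eef_pos: [0.6154, 0.2697, 0.1118]
ee_rot: [0.094, 0.961, -0.028, 0.259]
contact_force: [-3.9, 0.8, 6.1]
opening: 0.032
gripper_force: 29.9
```

Emit:
{"fn": "apply_moves", "kwargs": {
  "commands": [
    [[-0.5, 0, 0, 0, 0, 0, 0], [-0.5, 0, 0, 0, 0, 0, 0], [-0.5, 0, 0, -15, 0, 0, 0], [-0.5, 0, 0, -35, 0, 0, 0], [-0.5, 0, 0, -60, 0, 0, 0], [-0.5, 0, 0, -90, 0, 0, 0], [-0.5, 0, 0, -120, 0, 0, 0], [-0.5, 0, 0, -120, 0, 0, 0], [-0.5, 0, 0, -120, 0, 0, 0]]
  ]
}}

```text
time: 4.67
eef_pos: [0.5565, 0.2825, 0.2166]
ee_rot: [0.094, 0.961, -0.027, 0.259]
contact_force: [-0.4, -0.4, -0.5]
opening: 0.0322
gripper_force: 31.2
```

Run:
```python
from h import *
K=np.array([.5132,.0455]); Rk=frame([0,0,-1],[-np.sin(yk),np.cos(yk),0])
delta([*K,.21],Rk); s=bot.sense(); print(s["opening"],s["gripper_force"],s["contact_force"])
snap("wrist","w3.png")
```

```text
shift mm [   0.7 -240.8    8.2] rot deg [ -5.5  29.9 -19.7] tcp [0.5565 0.2825 0.2166] q [ 0.65  0.02 -0.3   0.89 -0.39  0.77]
0.032174575033575674 31.19057940202765 [-0.39859496 -0.4483114  -0.4587049 ]
```

View pics/w3.png

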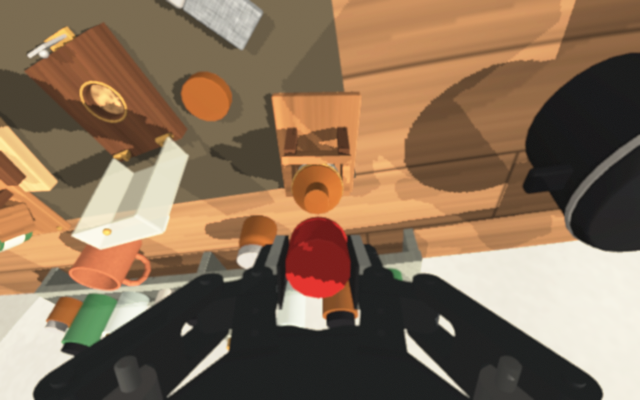

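The bottle is bare and the cap is in the jaws (columns 285–352, rows 217–298). I check its offset in the tool frame against predicted outlines.

Run:
```python
from h import *
c=bot.calibration("wrist"); T=np.linalg.inv(np.array(c["tool_from_camera"])); C=(np.array(c["intrinsics"]),c["k1"],T[:3,:3],T[:3,3])
print(np.array(c["tool_from_camera"]).round(3).tolist())
im=cv2.imread("pics/w3.png").astype(int); m=((im[...,2]>80)&(im[...,1]<70)&(im[...,0]<80)&(im[...,2]>2.3*im[...,1])).astype(np.uint8)
n,l,st,ce=cv2.connectedComponentsWithStats(m); i=1+np.argmax(st[1:,4]); print("red",st[i],ce[i])
th=np.linspace(0,2*np.pi,60)
for x in(-3,0,3):
  for zt in(-14,-18,-22):
    A=np.array([proj(C,np.array([x+17*np.cos(t),17*np.sin(t),z])/1000) for t in th for z in(zt,zt+34)])
    print(x,zt,"outline",A.min(0).round(1),A.max(0).round(1))
s=bot.sense(); print(s["eef_pos"],Rn.from_quat(s["ee_rot"]).as_matrix().round(3).tolist())
```

```text
[[-0.001, -0.962, -0.274, 0.07], [1.0, -0.001, -0.0, 0.001], [0.0, -0.274, 0.962, -0.142], [0.0, 0.0, 0.0, 1.0]]
red [ 285  218   65   80 4157] [317.89583834 257.89920616]
-3 -14 outline [284. 216.] [349. 296.]
-3 -18 outline [283.1 218.2] [349.8 300.6]
-3 -22 outline [282.1 220.4] [350.7 305.4]
0 -14 outline [283.8 211.4] [349.2 291.3]
0 -18 outline [282.8 213.5] [350.  295.7]
0 -22 outline [281.8 215.7] [350.9 300.5]
3 -14 outline [283.5 206.8] [349.4 286.4]
3 -18 outline [282.6 208.8] [350.2 290.8]
3 -22 outline [281.6 210.8] [351.2 295.4]
[0.55618677 0.28179539 0.21460135] [[-0.849, 0.195, 0.491], [0.166, 0.981, -0.102], [-0.502, -0.006, -0.865]]
```

Emit:
{"fn": "apply_moves", "kwargs": {
  "commands": [
    [[-0.5, 0, -241, 0, -5.5, 30, -19.7], [-0.5, 0, -241, 0, -5.5, 30, -19.7], [-0.5, 0, -241, 0, -5.5, 30, -19.7], [-0.5, 0, -241, 0, -5.5, 30, -19.7], [-0.5, 0, -241, 0, -5.5, 30, -19.7], [-0.5, 0, -241, 0, -5.5, 30, -19.7], [-0.5, 0, -241, 0, -5.5, 30, -19.7], [-0.5, 0, -241, 0, -5.5, 30, -19.7], [-0.5, 0, -241, 0, -5.5, 30, -19.7], [-0.5, 0, -241, 0, -5.5, 30, -19.7]]
  ]
}}

```text
time: 5.55
eef_pos: [0.5089, 0.0458, 0.2149]
ee_rot: [-0.079, 0.997, -0.001, -0.003]
contact_force: [-0.1, 0.4, -0.3]
opening: 0.0322
gripper_force: 31.2
```

Run:
```python
from h import *
K=np.array([.5132,.0455])-.0028*np.array([np.cos(yk),np.sin(yk)]); Rk=frame([0,0,-1],[-np.sin(yk),np.cos(yk),0])
C,im=snap("wrist","w4.png"); delta([*K,.10],Rk); print(proj(C,[.5132,.0455,.022]),bot.sense()["gripper_force"])
```

```text
shift mm [ -2.   -1.1 115.2] rot deg [-0.1 -0.3  0. ] tcp [0.5089 0.0461 0.2152] q [ 0.09  0.1  -0.1   1.37 -0.   -0.07]
[316.2485866  184.75910036] 31.184940508101135
```

View pics/w4.png

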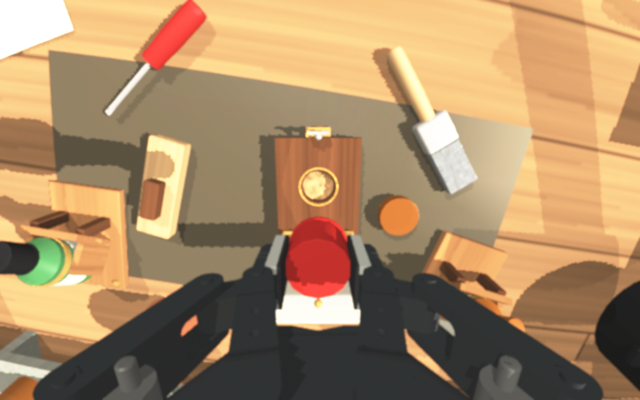

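The wrist view shows the cup ring centred at about (319.5,187) against a predicted (316,185), a difference of 3–4 mm at this distance. The cap sits straight in the jaws. I go lower and measure again.

Emit:
{"fn": "apply_moves", "kwargs": {
  "commands": [
    [[-0.5, -1, 0, 40, 0, 0, 0], [-0.5, -1, 0, 80, 0, 0, 0], [-0.5, -1, 0, 125, 0, 0, 0], [-0.5, -1, 0, 125, 0, 0, 0], [-0.5, -1, 0, 125, 0, 0, 0], [-0.5, -1, 0, 125, 0, 0, 0]]
  ]
}}

```text
time: 6.1
eef_pos: [0.5103, 0.0457, 0.0925]
ee_rot: [-0.079, 0.997, -0.001, -0.002]
contact_force: [-0.3, -0.2, 0.1]
opening: 0.0325
gripper_force: 31.2
```

Run:
```python
from h import *
C4=None
C,im=snap("wrist","w5.png"); s=bot.sense(); print(s["eef_pos"],s["contact_force"],proj(C,[.5132,.0455,.022]))
cv2.imwrite("pics/w5c.png",cv2.resize(im[120:320,230:410,::-1],None,fx=3,fy=3,interpolation=cv2.INTER_CUBIC))
hsv=cv2.cvtColor(im,cv2.COLOR_RGB2HSV); m=cv2.inRange(hsv,(15,110,150),(32,255,255))[120:250,250:390]
ys_,xs=np.nonzero(m); print(len(xs),xs.min()+250,xs.max()+250,ys_.min()+120,ys_.max()+120)
```

```text
[0.51121788 0.04558977 0.09344264] [ 0.89497938 -0.49828214 -0.0579232 ] [315.82515068 215.13388458]
1260 288 348 126 231
```

View pics/w5c.png

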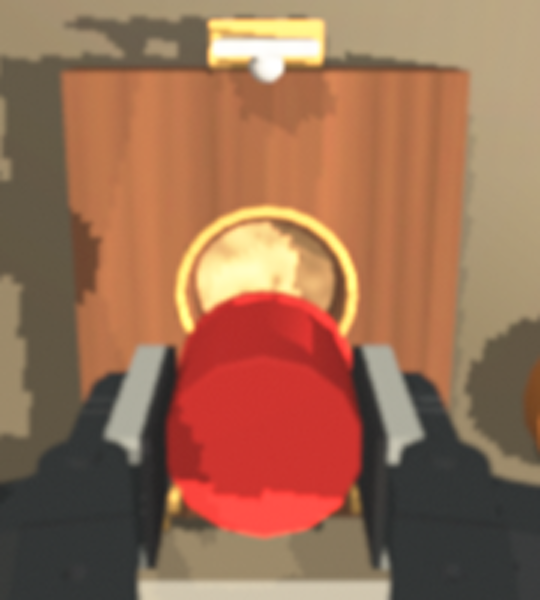

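Run:
```python
from h import *
C=cam("wrist"); s=bot.sense(); print(s["eef_pos"].round(4))
R=Rn.from_quat(s["ee_rot"]).as_matrix()
f=lambda p:((R.T@(plane(C,p,.022)-s["eef_pos"]))*1000).round(1)
l,r,t=f((288.7,215)),f((349.3,215)),f((319,188.7)); rad=(r[1]-l[1])/2
print(l,r,t,"rad",rad,"centre tool x",t[0]-rad,"y",(l[1]+r[1])/2)
# cap top disc: left/right widest & near/far rows from crop
g=lambda p,z:(lambda o,v:((R.T@(o+v*((s["eef_pos"]+R@[0,0,z]-o)@R[:,2])/(v@R[:,2])-s["eef_pos"]))*1000).round(1))(*ray(C,p))
print("cap disc near edge",g((318.3,120+535/3),-.0165),"l/r",g((230+167/3,265),-.0165),g((230+363/3,265),-.0165)," rim far edge",g((318.3,120+293/3),.0175))
```

```text
[0.5112 0.0456 0.0934]
[ -3.3 -22.7  71.5] [-3.4 26.9 71.4] [18.7  2.1 71.5] rad 24.799999999999997 centre tool x -6.099999999999998 y 2.0999999999999996
cap disc near edge [-19.8   1.2 -16.5] l/r [  0.  -15.4 -16.5] [ -0.   17.9 -16.5]  rim far edge [13.5  1.4 17.5]
```

The crop shows the ring (columns 289–349 of the full image, front edge at row 188.7) and the cap nearly coaxial. The cap should move about 1 mm back and 0.5 mm in +y. I descend to just above the rim and check there.

Emit:
{"fn": "apply_moves", "kwargs": {
  "commands": [
    [[-0.5, -1, 0.5, 20, 0, 0, 0], [-0.5, -1, 0.5, 40, 0, 0, 0], [-0.5, -1, 0.5, 48, 0, 0, 0], [-0.5, -1, 0.5, 48, 0, 0, 0], [-0.5, -1, 0.5, 48, 0, 0, 0], [-0.5, -1, 0.5, 48, 0, 0, 0]]
  ]
}}

```text
time: 6.65
eef_pos: [0.5114, 0.0455, 0.0445]
ee_rot: [-0.078, 0.997, -0.001, -0.001]
contact_force: [1.3, 0.7, 0.6]
opening: 0.0322
gripper_force: 31.2
```

Run:
```python
from h import *
C,im=snap("wrist","w6.png"); s=bot.sense(); print(s["eef_pos"].round(4),s["contact_force"].round(1),Rn.from_quat(s["ee_rot"]).as_matrix()[:,2].round(3))
cv2.imwrite("pics/w6c.png",cv2.resize(im[170:310,230:410,::-1],None,fx=4,fy=4,interpolation=cv2.INTER_CUBIC))
```

```text
[0.5114 0.0455 0.0443] [-0.7  0.6 -0. ] [-0.003 -0.003 -1.   ]
```

View pics/w6c.png

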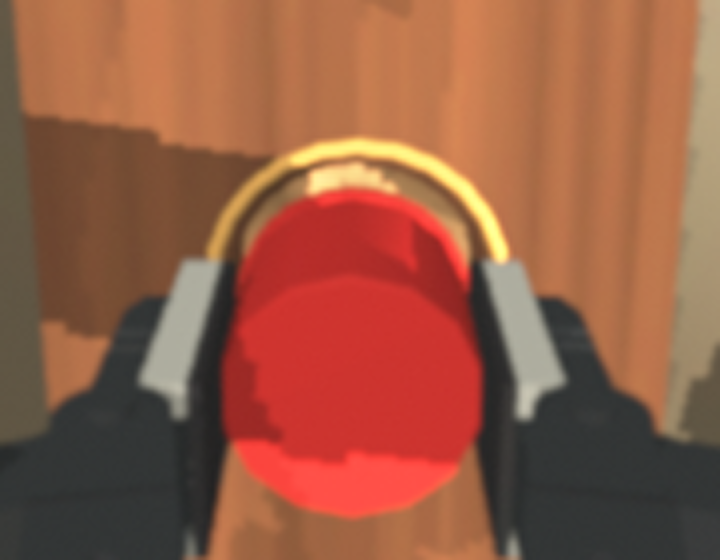

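Run:
```python
from h import *
C=cam("wrist"); s=bot.sense(); R=Rn.from_quat(s["ee_rot"]).as_matrix()
q=lambda c,r:(230+c/4-.4,170+r/4-.4)
f=lambda p,z:((R.T@(plane(C,p,z)-s["eef_pos"]))*1000).round(1)
print("ring outer front",f(q(357,138),.022),"inner front",f(q(357,157),.022),"L/R at row258",f(q(207,258),.022),f(q(508,258),.022))
print("cap rim far",f(q(352,190),.0268),"top near",f(q(352,516),.0608), "top L/R",f(q(222,380),.0608),f(q(483,380),.0608))
P=[f(q(*p),.022)[:2] for p in((207,258),(508,258),(357,138),(250,192),(465,187))]
A=np.array([[2*x,2*y,1] for x,y in P]); b=[x*x+y*y for x,y in P]; u=np.linalg.lstsq(A,b,rcond=None)[0]; print("circle",u[:2],np.sqrt(u[2]+u[0]**2+u[1]**2))
```

```text
ring outer front [20.7  1.7 22.4] inner front [17.6  1.7 22.4] L/R at row258 [  0.6 -22.4  22.4] [ 0.5 26.  22.3]
cap rim far [13.8  0.9 17.6] top near [-19.9   0.9 -16.5] top L/R [  0.2 -15.6 -16.4] [  0.2  17.6 -16.5]
circle [-4.47314887  1.90594647] 24.439569397456026
```

Cap and ring are coaxial to within about 1 mm, so I correct by (-0.8, +0.8) and lower.

Emit:
{"fn": "apply_moves", "kwargs": {
  "commands": [
    [[-0.5, -0.8, 0.8, 2, 0, 0, 0], [-0.5, -0.8, 0.8, 5, 0, 0, 0], [-0.5, -0.8, 0.8, 8, 0, 0, 0], [-0.5, -0.8, 0.8, 11, 0, 0, 0], [-0.5, -0.8, 0.8, 13, 0, 0, 0], [-0.5, -0.8, 0.8, 15, 0, 0, 0], [-0.5, -0.8, 0.8, 15, 0, 0, 0]]
  ]
}}

```text
time: 7.28
eef_pos: [0.511, 0.0462, 0.0273]
ee_rot: [-0.078, 0.997, -0.001, -0.003]
contact_force: [2.0, -0.4, -1.6]
opening: 0.0322
gripper_force: 31.0
```

Emit:
{"fn": "apply_moves", "kwargs": {
  "commands": [
    [[-0.5, 0, 0, 0, 0, 0, 0], [-0.5, 0, 0, 1, 0, 0, 0], [-0.5, 0, 0, 1, 0, 0, 0], [-0.5, 0, 0, 1, 0, 0, 0]]
  ]
}}

```text
time: 7.62
eef_pos: [0.5109, 0.0462, 0.0267]
ee_rot: [-0.078, 0.997, -0.001, -0.003]
contact_force: [2.8, -0.7, -1.4]
opening: 0.0319
gripper_force: 31.0
```

Emit:
{"fn": "apply_moves", "kwargs": {
  "commands": [
    [[-0.5, 0, 0, 1, 0, 0, 0], [-0.5, 0, 0, 2, 0, 0, 0], [-0.5, 0, 0, 2, 0, 0, 0], [-0.5, 0, 0, 2, 0, 0, 0]]
  ]
}}

```text
time: 7.95
eef_pos: [0.5109, 0.0462, 0.0246]
ee_rot: [-0.078, 0.997, -0.001, -0.003]
contact_force: [1.9, 0.0, 0.4]
opening: 0.0317
gripper_force: 31.1
```

Emit:
{"fn": "apply_moves", "kwargs": {
  "commands": [
    [[-0.5, 0, 0, 1, 0, 0, 0], [-0.5, 0, 0, 2, 0, 0, 0], [-0.5, 0, 0, 2, 0, 0, 0], [-0.5, 0, 0, 2, 0, 0, 0]]
  ]
}}

```text
time: 8.28
eef_pos: [0.5113, 0.0464, 0.0242]
ee_rot: [-0.078, 0.997, -0.001, -0.002]
contact_force: [-2.3, 0.3, 12.7]
opening: 0.0319
gripper_force: 31.9
```

Run:
```python
from h import *
C,im=snap("wrist","w7.png"); s=bot.sense(); print(s["eef_pos"].round(4),s["contact_force"].round(1),s["ft_torque"].round(2))
cv2.imwrite("pics/w7c.png",cv2.resize(im[170:310,230:410,::-1],None,fx=4,fy=4,interpolation=cv2.INTER_CUBIC))
```

```text
[0.5114 0.0464 0.0243] [-0.9 -0.8 12.3] [-0.27  0.26  0.04]
```

View pics/w7c.png

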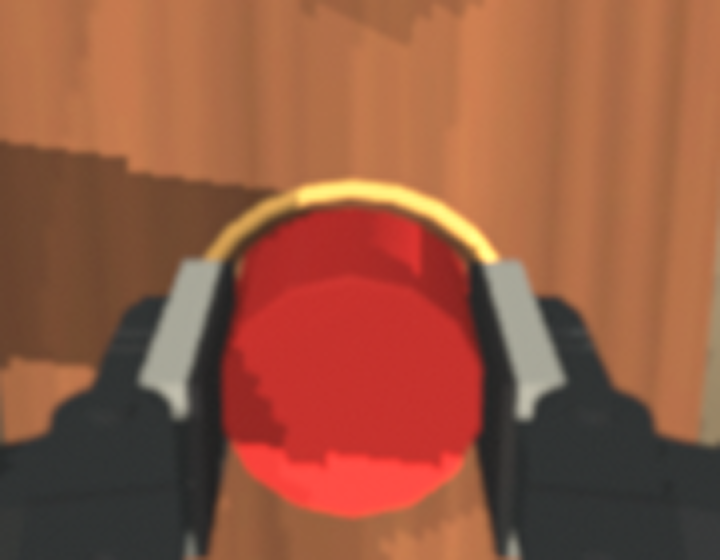

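The crop shows the cap down inside the gold ring, with 12 N of floor contact, so it is in the cup. I unload, release and lift.

Emit:
{"fn": "apply_moves", "kwargs": {
  "commands": [
    [[-0.5, 0, 0, -1.5, 0, 0, 0], [-0.5, 0, 0, -1.5, 0, 0, 0], [0.2, 0, 0, -1.5, 0, 0, 0], [0.2, 0, 0, -1.5, 0, 0, 0], [0.2, 0, 0, -1.5, 0, 0, 0], [0.2, 0, 0, -1.5, 0, 0, 0], [0.2, 0, 0, -20, 0, 0, 0], [0.2, 0, 0, -50, 0, 0, 0], [0.2, 0, 0, -90, 0, 0, 0], [0.2, 0, 0, -120, 0, 0, 0]]
  ]
}}

```text
time: 9.17
eef_pos: [0.511, 0.0466, 0.1445]
ee_rot: [-0.078, 0.997, -0.001, -0.003]
contact_force: [0.8, 0.2, 0.6]
opening: 0.0512
gripper_force: 0.0
```

Run:
```python
from h import *
C,im=snap("wrist","w8.png"); s=bot.sense(); print(s["eef_pos"].round(4),s["opening"])
m=((im[...,0]>90)&(im[...,1]<75)&(im[...,2]<80)).astype(np.uint8); m[:100]=0; m[:,:250]=0; m[:,400:]=0
n,l,st,ce=cv2.connectedComponentsWithStats(m); i=1+np.argmax(st[1:,4]); print(st[i],ce[i])
f=lambda p:plane(C,p,.044).round(4)
print("top centre",f(ce[i]),"cup proj",proj(C,[.5132,.0455,.022]),"cap proj",proj(C,[.5132,.0455,.044]))
# cover in the top & side view: white mask extents for hinge angle
t=cam("top"); xk=np.array([np.cos(yk),np.sin(yk)]); yk_=np.array([-np.sin(yk),np.cos(yk)]); H=np.array([.5132,.0455])+.061*xk
print("H",H)
for th in(1.5,1.6,1.75):
    for (u,w) in((116,0),(116,34)):
        X=H+xk*(-u*np.cos(th)+w*np.sin(th))/1000; z=.026+(u*np.sin(th)+w*np.cos(th))/1000
        for sgn in(-46,46): 
            Y=[*(X+yk_*sgn/1000),z]; print(th,u,w,sgn,"top",proj(t,Y).round(1),"crop",((proj(t,Y)-[160,135])*4).round(),"wrist",proj(C,Y).round(1))
```

```text
[0.5138 0.0469 0.1505] 0.051247184397445605
[297 180  37  30 278] [313.24460432 188.44964029]
top centre [0.499  0.0415 0.044 ] cup proj [315.39196397 197.75415841] cap proj [315.17871657 203.97362229]
H [0.57344899 0.0550425 ]
1.5 116 0 -46 top [317.7 203.2] crop [631. 273.] wrist [241.8 326.8]
1.5 116 0 46 top [269.6 210.3] crop [438. 301.] wrist [386.4 326.8]
1.5 116 34 -46 top [315.1 185.5] crop [620. 202.] wrist [245.4 370.9]
1.5 116 34 46 top [267.  192.5] crop [428. 230.] wrist [383.4 371. ]
1.6 116 0 -46 top [316.8 197.2] crop [627. 249.] wrist [243.3 341.7]
1.6 116 0 46 top [268.7 204.3] crop [435. 277.] wrist [385.2 341.7]
1.6 116 34 -46 top [314.2 179.6] crop [617. 178.] wrist [247.9 380. ]
1.6 116 34 46 top [266.3 186.6] crop [425. 206.] wrist [381.1 380.1]
1.75 116 0 -46 top [315.5 188.3] crop [622. 213.] wrist [246.2 360.3]
1.75 116 0 46 top [267.5 195.3] crop [430. 241.] wrist [382.6 360.3]
1.75 116 34 -46 top [312.9 171.4] crop [612. 145.] wrist [252. 389.]
1.75 116 34 46 top [265.4 178.3] crop [422. 173.] wrist [377.5 389.1]
```

The cap is in the cup and the fingers are clear. The cover angle from the top view is about 1.70 rad. Next I shut the jaws, rise, go over the cover and come down behind it.

Emit:
{"fn": "apply_moves", "kwargs": {
  "commands": [
    [[-1, 0, 0, -35, 0, 0, 0], [-1, 0, 0, -75, 0, 0, 0], [-1, 0, 0, -75, 0, 0, 0], [-1, 0, 0, -75, 0, 0, 0], [-1, -40, 0, -75, 0, 0, 0], [-1, -80, 0, -75, 0, 0, 0], [-1, -115, 0, -75, 0, 0, 0], [-1, -150, 0, -75, 0, 0, 0], [-1, -150, 0, -75, 0, 0, 0], [-1, -150, 0, -75, 0, 0, 0]]
  ]
}}

```text
time: 10.05
eef_pos: [0.6603, 0.0703, 0.2124]
ee_rot: [-0.078, 0.997, -0.001, -0.006]
contact_force: [-1.2, 1.0, -0.4]
opening: -0.0
gripper_force: 0.0
```

```bash
cat >> h.py <<'E'
xk=np.array([np.cos(yk),np.sin(yk)]); yv=np.array([-np.sin(yk),np.cos(yk)]); H=np.array([.5132,.0455])+.061*xk
def where():
    s=bot.sense(); d=s["eef_pos"][:2]-H; print("s,lat,z mm",(np.array([d@xk,d@yv,s["eef_pos"][2]])*1000).round(1),"F",s["contact_force"].round(1),"t",s["time"],"open",round(s["opening"],3))
E
python3 - <<'E'
from h import *
where()
t=cam("top"); im=np.array(bot.get_image("top")); cv2.imwrite("pics/top1.png",im[:,:,::-1])
m=((im[...,0]>110)&(im[...,1]<90)&(im[...,2]<90)&(im[...,0]>2*im[...,1].astype(int))).astype(np.uint8); m[:200]=0;m[265:]=0;m[:,:275]=0;m[:,330:]=0
n,l,st,ce=cv2.connectedComponentsWithStats(m); i=1+np.argmax(st[1:,4]) if n>1 else 0; print(st[i],ce[i],plane(t,ce[i],.044),"cup ring px 299.5,234 -> cap top expected",proj(t,[.5132,.0455,.044]))
for th in(1.5,1.3,1.1,.9,.7,.5,.3,.1): 
    u,w=95,34; print(th,"corner s",round(-u*np.cos(th)+w*np.sin(th),1),"z",round(26+u*np.sin(th)+w*np.cos(th),1))
E
```

```text
s,lat,z mm [ 88.2   1.5 212.4] F [-1.2  1.  -0.4] t 10.05 open -0.0
[     0      0    640    400 256000] [319.5 199.5] [0.58597424 0.00379333 0.044     ] cup ring px 299.5,234 -> cap top expected [299.18671722 234.07403259]
1.5 corner s 27.2 z 123.2
1.3 corner s 7.3 z 126.6
1.1 corner s -12.8 z 126.1
0.9 corner s -32.4 z 121.6
0.7 corner s -50.8 z 113.2
0.5 corner s -67.1 z 101.4
0.3 corner s -80.7 z 86.6
0.1 corner s -91.1 z 69.3
```

Emit:
{"fn": "apply_moves", "kwargs": {
  "commands": [
    [[-1, 0, 0, 35, 0, 0, 0], [-1, 0, 0, 70, 0, 0, 0], [-1, 0, 0, 100, 0, 0, 0], [-1, 0, 0, 100, 0, 0, 0], [-1, 0, 0, 100, 0, 0, 0]]
  ]
}}

```text
time: 10.52
eef_pos: [0.6569, 0.0695, 0.1161]
ee_rot: [-0.078, 0.997, -0.001, -0.005]
contact_force: [-0.6, 0.5, 0.3]
opening: 0.0001
gripper_force: 0.0
```

Run:
```python
from h import *
where()
def red(im): 
    h=cv2.cvtColor(im,cv2.COLOR_RGB2HSV); return cv2.inRange(h,(0,170,60),(6,255,255))|cv2.inRange(h,(174,170,60),(180,255,255))
C,im=snap("side","s1.png"); m=red(im); m[:220]=0;m[270:]=0;m[:,:310]=0;m[:,370:]=0
n,l,st,ce=cv2.connectedComponentsWithStats(m)
for i in range(1,n):
    if st[i][4]>30: print("side",st[i],ce[i])
q=lambda z0,z1:np.array([proj(C,[.5132+.017*np.cos(t),.0455+.017*np.sin(t),z]) for t in np.linspace(0,6.28,40) for z in(z0,z1)])
A=q(.01,.044); print("exp outline",A.min(0),A.max(0)); A=q(.044,.044); print("exp top",A.min(0),A.max(0))
m=red(cv2.imread("pics/w8.png")[:,:,::-1].copy()); m[:120]=0;m[:,:250]=0;m[:,400:]=0
n,l,st,ce=cv2.connectedComponentsWithStats(m)
for i in range(1,n):
    if st[i][4]>30: print("wrist8",st[i],ce[i])
```

```text
s,lat,z mm [ 84.7   1.2 116.1] F [-0.6  0.5  0.3] t 10.5167 open 0.0
side [331 236  18  19 269] [339.62081784 245.12267658]
exp outline [331.69718384 235.45924825] [347.62291682 257.35137421]
exp top [331.91977664 235.45924825] [347.62291682 247.56028015]
wrist8 [ 299  181   38   40 1223] [317.73344235 200.34668847]
```

The side view confirms the cap upright in the cup (331–349 × 236–255, against an expected 332–348 × 235–257). I push the cover over from behind along its arc.

Emit:
{"fn": "apply_moves", "kwargs": {
  "commands": [
    [[-1, 15, 0, -2, 0, 0, 0], [-1, 30, 0, -4, 0, 0, 0], [-1, 40, 0, -5, 0, 0, 0], [-1, 50, 0, -7, 0, 0, 0], [-1, 60, 0, -9, 0, 0, 0], [-1, 70, 0, -10, 0, 0, 0], [-1, 80, 0, -10, 0, 0, 0], [-1, 87, 0, -10, 0, 0, 0], [-1, 87, 0, -10, 0, 0, 0]]
  ]
}}

```text
time: 11.32
eef_pos: [0.5717, 0.0561, 0.1272]
ee_rot: [-0.078, 0.997, -0.001, -0.003]
contact_force: [-0.4, 0.2, 0.4]
opening: 0.0001
gripper_force: 0.0
```

Run:
```python
from h import *
where()
```

```text
s,lat,z mm [ -1.5   1.3 127.2] F [-0.4  0.2  0.4] t 11.3167 open 0.0
```

```bash
cat >> h.py <<'E'
def cov(th,u,w,y):
    X=H+xk*(-u*np.cos(th)+w*np.sin(th))/1000+yv*y/1000; return [*X,.026+(u*np.sin(th)+w*np.cos(th))/1000]
E
python3 - <<'E'
from h import *
C,im=snap("side","s2.png"); 
b=cv2.imread("pics/s1.png").astype(int); d=np.abs(im[:,:,::-1].astype(int)-b).sum(2)
for n,I in(("s1",b[:,:,::-1]),("s2",im.astype(int))):
    m=((I.min(2)>140)&(I.max(2)-I.min(2)<45)).astype(np.uint8); m[:150]=0;m[300:]=0;m[:,:260]=0;m[:,400:]=0
    k,l,st,ce=cv2.connectedComponentsWithStats(m); print(n,[(st[i].tolist(),ce[i].round()) for i in range(1,k) if st[i][4]>40])
for th in(1.7,1.3,1.1,.9):
    A=np.array([proj(C,cov(th,u,w,y)) for u in(0,116) for w in(0,34) for y in(-46,46)]); print(th,A.min(0).round(),A.max(0).round(),"face ctr",proj(C,cov(th,58,34,0)).round(), "strip",proj(C,cov(th,105,34,0)).round())
E
```

```text
s1 [([283, 186, 30, 37, 516], array([297., 203.]))]
s2 [([311, 192, 32, 39, 559], array([327., 211.]))]
1.7 [282. 185.] [321. 255.] face ctr [295. 218.] strip [292. 203.]
1.3 [292. 186.] [334. 255.] face ctr [306. 218.] strip [311. 204.]
1.1 [293. 190.] [344. 255.] face ctr [311. 218.] strip [321. 207.]
0.9 [294. 195.] [353. 255.] face ctr [317. 220.] strip [331. 212.]
```

The cover follows: its right edge at column 343 in the side view gives an angle of about 1.1 rad. I continue along the arc.

Emit:
{"fn": "apply_moves", "kwargs": {
  "commands": [
    [[-1, 10, 0, 2, 0, 0, 0], [-1, 20, 0, 5.5, 0, 0, 0], [-1, 29, 0, 9, 0, 0, 0], [-1, 38, 0, 14, 0, 0, 0], [-1, 46, 0, 20, 0, 0, 0], [-1, 54, 0, 26, 0, 0, 0], [-1, 61, 0, 33, 0, 0, 0], [-1, 68, 0, 40, 0, 0, 0], [-1, 73, 0, 48, 0, 0, 0], [-1, 73, 0, 48, 0, 0, 0]]
  ]
}}

```text
time: 12.2
eef_pos: [0.4994, 0.0447, 0.0777]
ee_rot: [-0.078, 0.997, -0.001, -0.005]
contact_force: [0.4, -0.5, 0.3]
opening: -0.0002
gripper_force: 0.0
```

Run:
```python
from h import *
where()
C,im=snap("side","s3.png"); I=im.astype(int)
m=((I.min(2)>140)&(I.max(2)-I.min(2)<45)).astype(np.uint8); m[:150]=0;m[300:]=0;m[:,:260]=0;m[:,400:]=0
k,l,st,ce=cv2.connectedComponentsWithStats(m); print([(st[i].tolist(),ce[i].round()) for i in range(1,k) if st[i][4]>20])
for th in(.4,.3,.2,.1,0):
    A=np.array([proj(C,cov(th,u,34,y)) for u in(100,116) for y in(-46,46)]); print(th,A.min(0).round(1),A.max(0).round(1))
```

```text
s,lat,z mm [-74.8   1.3  77.7] F [ 0.4 -0.5  0.3] t 12.2 open -0.0
[([338, 212, 5, 10, 32], array([340., 217.])), ([305, 216, 61, 38, 647], array([336., 235.]))]
0.4 [341.4 212.2] [362.  243.7]
0.3 [344.4 215.8] [365.  247.7]
0.2 [346.9 219.3] [367.4 251.7]
0.1 [349.  222.8] [369.4 255.8]
0 [350.6 226.2] [370.8 259.7]
```

Emit:
{"fn": "apply_moves", "kwargs": {
  "commands": [
    [[-1, 0, 0, -10, 0, 0, 0], [-1, 0, 0, -10, 0, 0, 0], [-1, 13, 0, -10, 0, 0, 0], [-1, 25, 0, -10, 0, 0, 0], [-1, 25, 0, -10, 0, 0, 0], [-1, 25, 0, -4, 0, 0, 0], [-1, 25, 0, 2, 0, 0, 0], [-1, 25, 0, 6, 0, 0, 0], [-1, 25, 0, 8, 0, 0, 0], [-1, 25, 0, 8, 0, 0, 0]]
  ]
}}

```text
time: 13.08
eef_pos: [0.4761, 0.0409, 0.0708]
ee_rot: [-0.078, 0.997, -0.001, -0.003]
contact_force: [-0.9, -0.4, 0.6]
opening: -0.0
gripper_force: 0.0
```

Emit:
{"fn": "apply_moves", "kwargs": {
  "commands": [
    [[-1, 0, 0, 1, 0, 0, 0], [-1, 0, 0, 2, 0, 0, 0], [-1, 0, 0, 3, 0, 0, 0], [-1, 0, 0, 4, 0, 0, 0], [-1, 0, 0, 4, 0, 0, 0]]
  ]
}}

```text
time: 13.5
eef_pos: [0.4763, 0.0409, 0.0676]
ee_rot: [-0.078, 0.997, -0.001, -0.003]
contact_force: [0.4, -0.4, 0.4]
opening: -0.0002
gripper_force: 0.0
```

Emit:
{"fn": "apply_moves", "kwargs": {
  "commands": [
    [[-1, 0, 0, 1, 0, 0, 0], [-1, 0, 0, 2, 0, 0, 0], [-1, 0, 0, 3, 0, 0, 0], [-1, 0, 0, 3, 0, 0, 0]]
  ]
}}

```text
time: 13.83
eef_pos: [0.476, 0.0408, 0.0651]
ee_rot: [-0.078, 0.997, -0.001, -0.003]
contact_force: [-2.5, -1.2, 3.0]
opening: -0.0001
gripper_force: 1.5
```

Emit:
{"fn": "apply_moves", "kwargs": {
  "commands": [
    [[-1, 0, 0, 1, 0, 0, 0], [-1, 0, 0, 2, 0, 0, 0], [-1, 0, 0, 2, 0, 0, 0]]
  ]
}}

```text
time: 14.08
eef_pos: [0.4761, 0.0408, 0.0628]
ee_rot: [-0.078, 0.997, -0.001, -0.003]
contact_force: [0.1, 0.0, -0.2]
opening: -0.0004
gripper_force: 0.0
```

Emit:
{"fn": "apply_moves", "kwargs": {
  "commands": [
    [[-1, 0, 0, 1, 0, 0, 0], [-1, 0, 0, 2, 0, 0, 0], [-1, 0, 0, 3, 0, 0, 0], [-1, 0, 0, 3, 0, 0, 0]]
  ]
}}

```text
time: 14.42
eef_pos: [0.4764, 0.0409, 0.0594]
ee_rot: [-0.078, 0.997, -0.001, -0.003]
contact_force: [0.8, -0.1, -1.0]
opening: -0.0001
gripper_force: 0.0
```

Emit:
{"fn": "apply_moves", "kwargs": {
  "commands": [
    [[-1, 0, 0, 1, 0, 0, 0], [-1, 0, 0, 1.5, 0, 0, 0], [-1, 0, 0, 1.5, 0, 0, 0], [-1, 0, 0, 1.5, 0, 0, 0]]
  ]
}}

```text
time: 14.75
eef_pos: [0.4763, 0.0409, 0.0581]
ee_rot: [-0.078, 0.997, -0.001, -0.003]
contact_force: [0.5, 0.6, 0.2]
opening: 0.0001
gripper_force: 0.0
```

Run:
```python
from h import *
where()
C,im=snap("side","s4.png"); I=im.astype(int)
m=((I.min(2)>140)&(I.max(2)-I.min(2)<45)).astype(np.uint8); m[:150]=0;m[300:]=0;m[:,:260]=0;m[:,400:]=0
k,l,st,ce=cv2.connectedComponentsWithStats(m); print([(st[i].tolist(),ce[i].round()) for i in range(1,k) if st[i][4]>20])
```

```text
s,lat,z mm [-98.2   1.2  58.1] F [0.5 0.6 0.2] t 14.75 open 0.0
[([308, 217, 61, 45, 1391], array([335., 240.]))]
```

Emit:
{"fn": "apply_moves", "kwargs": {
  "commands": [
    [[-1, 0, 0, 1, 0, 0, 0], [-1, 0, 0, 2, 0, 0, 0], [-1, 0, 0, 2, 0, 0, 0], [-1, 0, 0, 2, 0, 0, 0]]
  ]
}}

```text
time: 15.13
eef_pos: [0.4765, 0.0409, 0.0569]
ee_rot: [-0.078, 0.997, -0.001, -0.002]
contact_force: [-2.5, -0.0, 5.3]
opening: -0.0
gripper_force: 2.8
```

Emit:
{"fn": "apply_moves", "kwargs": {
  "commands": [
    [[-1, 0, 0, 1, 0, 0, 0], [-1, 0, 0, 1, 0, 0, 0], [-1, 0, 0, 2, 0, 0, 0], [-1, 0, 0, 2, 0, 0, 0]]
  ]
}}

```text
time: 15.47
eef_pos: [0.4764, 0.0409, 0.0565]
ee_rot: [-0.078, 0.997, -0.001, -0.002]
contact_force: [-7.7, -0.3, 17.7]
opening: 0.0002
gripper_force: 9.2
```

Emit:
{"fn": "apply_moves", "kwargs": {
  "commands": [
    [[-1, 0, 0, 1, 0, 0, 0], [-1, 0, 0, 1, 0, 0, 0], [-1, 0, 0, 1, 0, 0, 0]]
  ]
}}

```text
time: 15.72
eef_pos: [0.4764, 0.0409, 0.0563]
ee_rot: [-0.078, 0.997, -0.001, -0.002]
contact_force: [-10.0, -1.1, 25.9]
opening: -0.0
gripper_force: 12.9
```

Emit:
{"fn": "apply_moves", "kwargs": {
  "commands": [
    [[-1, 0, 0, -10, 0, 0, 0], [-1, 0, 0, -40, 0, 0, 0], [-1, 0, 0, -80, 0, 0, 0], [-1, 0, 0, -110, 0, 0, 0], [-1, 40, 0, -110, 0, 0, 0], [-1, 80, 0, -110, 0, 0, 0], [-1, 120, 0, -110, 0, 0, 0], [-1, 150, 0, -110, 0, 0, 0], [-1, 150, 0, -110, 0, 0, 0], [-1, 150, 0, -110, 0, 0, 0]]
  ]
}}

```text
time: 16.55
eef_pos: [0.3281, 0.0177, 0.1646]
ee_rot: [-0.078, 0.997, -0.001, -0.002]
contact_force: [0.5, 0.7, 0.6]
opening: 0.0002
gripper_force: 0.0
```

Run:
```python
from h import *
where()
for n in("side","top"):
    C,im=snap(n,n+"5.png"); I=im.astype(int)
    m=((I.min(2)>140)&(I.max(2)-I.min(2)<45)).astype(np.uint8)
    A=np.array([proj(C,cov(0,u,34,y)) for u in(0,116) for y in(-46,46)]); x0,y0=A.min(0).astype(int)-15; x1,y1=A.max(0).astype(int)+15
    z=np.zeros_like(m); z[y0:y1,x0:x1]=m[y0:y1,x0:x1]
    k,l,st,ce=cv2.connectedComponentsWithStats(z); print(n,[(st[i].tolist(),ce[i].round()) for i in range(1,k) if st[i][4]>20])
    for th in(0,.08,.15):
        A=np.array([proj(C,cov(th,u,34,y)) for u in(104,116) for y in(-46,46)]); print(th,A.min(0).round(1),A.max(0).round(1))
    h=cv2.cvtColor(im,cv2.COLOR_RGB2HSV); r=(cv2.inRange(h,(0,110,60),(8,255,255))|cv2.inRange(h,(172,110,60),(180,255,255))); z=np.zeros_like(r); z[y0:y1,x0:x1]=r[y0:y1,x0:x1]
    k,l,st,ce=cv2.connectedComponentsWithStats(z); print("red",[(st[i].tolist(),ce[i].round(1)) for i in range(1,k) if st[i][4]>40])
    A=np.array([proj(C,[.5132+.017*np.cos(t),.0455+.017*np.sin(t),.044]) for t in np.linspace(0,6.28,40)]); print("exp captop",A.min(0).round(1),A.max(0).round(1))
```

```text
s,lat,z mm [-248.2    1.5  164.6] F [0.5 0.7 0.6] t 16.55 open 0.0
side [([308, 217, 61, 45, 1140], array([341., 237.]))]
0 [352.5 226.7] [370.8 259.7]
0.08 [351.2 223.8] [369.7 256.6]
0.15 [349.9 221.3] [368.5 253.8]
red []
exp captop [331.9 235.5] [347.6 247.6]
top [([273, 204, 52, 59, 2182], array([298., 233.]))]
0 [279.8 251.6] [325.1 264. ]
0.08 [279.3 250.3] [324.9 262.8]
0.15 [278.8 248.9] [324.8 261.5]
red []
exp captop [291.  225.9] [307.3 242.2]
```

Run:
```python
import cv2,numpy as np
for f,(x0,y0,x1,y1) in(("top5",(274,206,324,262)),("side5",(312,220,366,260))):
    I=cv2.imread(f"pics/{f}.png").astype(int); d=I[...,2]-I[...,1]; s=d[y0:y1,x0:x1]; m=s>s.mean()+1.5*s.std(); yy,xx=np.nonzero(m)
    print(f,s.mean(),s.max(),np.median(xx)+x0,np.median(yy)+y0,np.ptp(xx),np.ptp(yy),len(xx))
```

```text
top5 13.715357142857142 59 297.0 234.0 49 55 245
side5 9.493518518518519 33 340.0 246.0 53 36 266
```

```bash
python3 -c "
from cell import bot
print(bot.hand_in())"
```

```text
the job is handed in; nothing more can be done
None
```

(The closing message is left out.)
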